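Line up capacitors by height on the test jig

TASK

Stand the four capacitors upright on the row of white pads of the test jig, one in the middle of each pad, in order of height: the tallest on the pad next to the red terminal, then shorter and shorter towards the black terminal. Let go of them all and leave them standing still.

Things in the scene. Friction and masses are not known exactly. Their poses are not given: they have to be found in the camera images.
- cap_green: the tallest of the four capacitors: an upright round can with a dark green sleeve and a silver disc on its flat top, 45 mm in diameter, 85 mm high. Loose, standing on the table. Origin at the centre of its underside, z up along its axis.
- cap_purple: the second tallest of the four capacitors: an upright round can with a purple sleeve and a silver disc on its flat top, 40 mm in diameter, 70 mm high. Loose, standing on the table. Origin at the centre of its underside, z up along its axis.
- cap_blue: the third tallest of the four capacitors: an upright round can with a blue sleeve and a silver disc on its flat top, 35 mm in diameter, 55 mm high. Loose, standing on the table. Origin at the centre of its underside, z up along its axis.
- cap_brown: the shortest of the four capacitors: an upright round can with a brown sleeve and a silver disc on its flat top, 30 mm in diameter, 40 mm high. Loose, standing on the table. Origin at the centre of its underside, z up along its axis.
- pad1: one of four identical fixed round white pads in a straight row on the orange-brown sheet, 75 mm from centre to centre; 54 mm in diameter, 3 mm thick, a small grey dot in the middle. Flat top 9 mm above the table. Origin at the centre of its underside. The pad numbers do not follow the order along the row and change from start to start; go by their places.
- pad2: one of four identical fixed round white pads in a straight row on the orange-brown sheet, 75 mm from centre to centre; 54 mm in diameter, 3 mm thick, a small grey dot in the middle. Flat top 9 mm above the table. Origin at the centre of its underside. The pad numbers do not follow the order along the row and change from start to start; go by their places.
- pad3: one of four identical fixed round white pads in a straight row on the orange-brown sheet, 75 mm from centre to centre; 54 mm in diameter, 3 mm thick, a small grey dot in the middle. Flat top 9 mm above the table. Origin at the centre of its underside. The pad numbers do not follow the order along the row and change from start to start; go by their places.
- pad4: one of four identical fixed round white pads in a straight row on the orange-brown sheet, 75 mm from centre to centre; 54 mm in diameter, 3 mm thick, a small grey dot in the middle. Flat top 9 mm above the table. Origin at the centre of its underside. The pad numbers do not follow the order along the row and change from start to start; go by their places.
- red_terminal: red terminal block, fixed on the sheet at one end of the row of pads, in line with it, 72.5 mm from the centre of the nearest pad; a block 34 x 28 mm with a round knob, top 32 mm above the sheet. Origin at the centre of its underside. Which end it stands at changes from start to start; its y axis runs along the row, either way.
- black_terminal: black terminal block, fixed on the sheet at one end of the row of pads, in line with it, 72.5 mm from the centre of the nearest pad; a block 34 x 28 mm with a round knob, top 32 mm above the sheet. Origin at the centre of its underside. Which end it stands at changes from start to start; its y axis runs along the row, either way.
There are look-alikes about, which are no part of the job. Several things have the shape of the cap_purple; the one meant has the colours described above. Leave any turquoise look-alike of the cap_brown alone.

How it is judged:
By the outcome, as a careful person would: the job done as asked, in the order asked, and still so for the second after the job is handed in, with the robot touching nothing.
It also fails if it takes over 104 s, if anything falls off the work surface, if the arm or the gripper's body presses on something with over 40 N, if the wrist force passes 120 N, or if a joint passes its speed limit or range.

ROBOT

A 6-joint arm with a two-finger parallel gripper is mounted at the origin on the work surface. World frame = base frame: x ahead of the robot, y to its left, z up, the work surface at z = 0. Lengths are in m, angles in rad, forces in N, time in s.
With the tool pointing down it reaches from about 0.2 to 0.875 m from the base axis. Payload 3.4 kg.
Tool frame: the origin (TCP) lies on the centre line of the jaws, within the pads' length; the fingertips stand 17 mm ahead of it and the grasp point (between the pads) lies 2 mm behind it; z points along the fingers, y is the line along which they close (so a half turn about z gives the same grasp; the last joint's range is limited). The gripper opens to 94 mm and grips with 3 to 60 N. Pads are 16 mm wide; open, the fingers measure 119 mm over their backs; the gripper's body (75 mm by 177 mm) begins 78 mm behind the grasp point.
Start: joints at [-1.236, 0.276, 1.505, -0, 1.361, -0.121], TCP at [0.253, -0.516, 0.222] pointing down, gripper open.
Joint ranges: [-2.89, 2.89], [-0.75, 2.08], [0.22, 2.7], [-1.18, 4.32], [0.11, 2.71], [-2.7, 2.7]. Speed limits (rad/s): [2.57, 2.57, 3.14, 3.14, 3.14, 3.14].

INTERFACE

Orientations are given as a rotation vector (axis times angle).
In Python, from station import * gives the robot as it stands.
- The arm moves only by the shell command python3 -m creep 'ROWS' [FORCE]. ROWS is a JSON object whose one key "motion" holds a list of rows, each an object with "jaw": the finger opening in cm, from 0 to 9.4; "slide": the shift along the tool's x, y, z in cm, a list of three; "twist": the turn, a rotation vector about the tool's x, y, z in degrees, a list of three. In form: {"motion": [{"jaw": jaw, "slide": [x, y, z], "twist": [ax, ay, az]}, ...]}. A call has 1 to 5 rows; each row shifts and turns the commanded pose from where the row before left it, along the tool's axes as they then stand; what a row does not reach is not made up. A row lasts 1/8 s, in which the tool goes at most 62.5 mm and 10.7 degrees, less where a joint would pass 70% of its speed; a pose out of reach is approached as far as the arm can. A call with a gripper value outside its range is refused whole. The fingers move at their own pace and stop on an object; FORCE is the grip in N (left out, the last holds). Time passes only in rows, so rows that do not move let the fingers close. It gives the time, the measured TCP pose, the force, the opening and the grip force at its end, in the units of the state.
- read_state(): the state, without advancing time (a new reading comes with each control period).
- read_camera(name): name is "scene" or "top" or "wrist"; returns a dict with "pixels" (480x640x3 uint8, red, green, blue), "intrinsics" (3x3 intrinsics, pixels), "pose" (4x4, takes a point from camera to world coordinates); the wrist camera has in their place "tool_from_camera" (4x4, takes a point from camera to tool coordinates, whose origin is the TCP and whose axes are the flange's). Camera axes: x right, y down, z forward; pixel columns grow to the right and rows downward; lengths in m; the calibration is good to about 2 mm. The wrist camera is an equidistant fisheye: a pixel r from the principal point sees the ray r / f radians off the axis. A picture is of the moment at which its call begins: read the wrist's pose just before it. There is no depth.
- hand_in(): hands the job in; it is judged then, once.
The state is a dict: "time": time; "q": joint angles; "joint_velocities": joint speeds; "tau": joint torques, N m; "tcp_pos": TCP position; "tool_rot": TCP orientation; "wrist_force": force on the tool from outside, world axes, zero at the start; "ft_torque": the same for the moment, N m; "opening": finger opening in m; "grip_force": force on a finger pad.
Only numpy, scipy, OpenCV 4.12 (cv2) and the standard library are available. Lean on these libraries where they do the work, as an engineer would, in place of code of your own. Each camera call takes 0.05 s, during which the arm holds its last target. There are 200 camera calls.

## Working session

There is one attempt and no reset: what is moved stays moved. The work goes in short steps, Python scripts to look and compute and a shell command to move; the robot and the scene stay as the last step left them, time stands still between calls to the robot, and variables do not carry over. Pictures are saved under pics/ and viewed, at most 14 in all, crops included, and the job is handed in when it is done.

```bash
mkdir -p pics; ls
python3 - <<'E'
from station import *
import cv2
s=read_state();print(s['time'],s['tcp_pos'],s['tool_rot'],s['opening'])
for n in("top","scene"):
    c=read_camera(n);cv2.imwrite(f"pics/{n}0.png",c["pixels"][:,:,::-1]);print(n,c["intrinsics"].tolist(),c["pose"].round(4).tolist())
c=read_camera("wrist");print(c["intrinsics"].tolist(),c["tool_from_camera"].round(4).tolist())
E
```

```text
pics
0.0 [ 0.25291579 -0.51581361  0.22163818] [-3.05866374e+00 -7.09347924e-01  2.75132577e-04] 0.09395424023044968
top [[612.3475705852035, 0.0, 318.89291814376367], [0.0, 612.3475705852035, 241.1451815997241], [0.0, 0.0, 1.0]] [[0.0005, -0.9917, 0.1285, 0.4214], [-0.9999, -0.0024, -0.0149, 0.0184], [0.0151, -0.1284, -0.9916, 1.0691], [0.0, 0.0, 0.0, 1.0]]
scene [[444.28819592732265, 0.0, 307.2089880855159], [0.0, 444.28819592732265, 241.1473422182829], [0.0, 0.0, 1.0]] [[0.8688, 0.4073, -0.2816, 0.8105], [0.4951, -0.7093, 0.5017, -0.4912], [0.0045, -0.5753, -0.8179, 0.8273], [0.0, 0.0, 0.0, 1.0]]
[[371.64829954431775, 0.0, 327.27467741398453], [0.0, 371.64829954431775, 244.37263260653822], [0.0, 0.0, 1.0]] [[0.0012, -0.969, -0.247, 0.072], [1.0, 0.0009, 0.0012, 0.0005], [-0.0009, -0.247, 0.969, -0.163], [0.0, 0.0, 0.0, 1.0]]
```

View pics/top0.png

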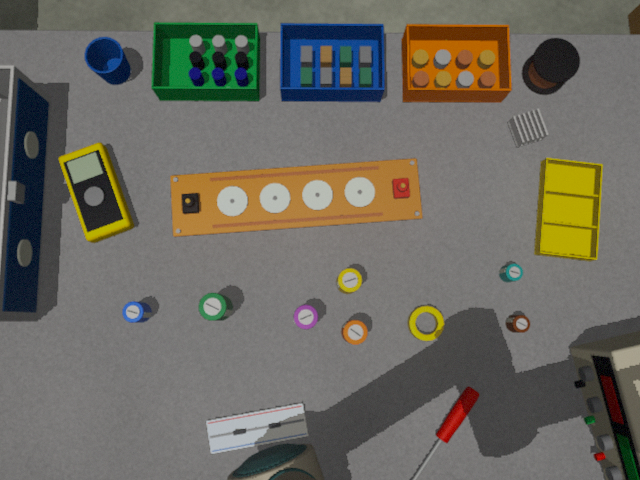

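View pics/scene0.png

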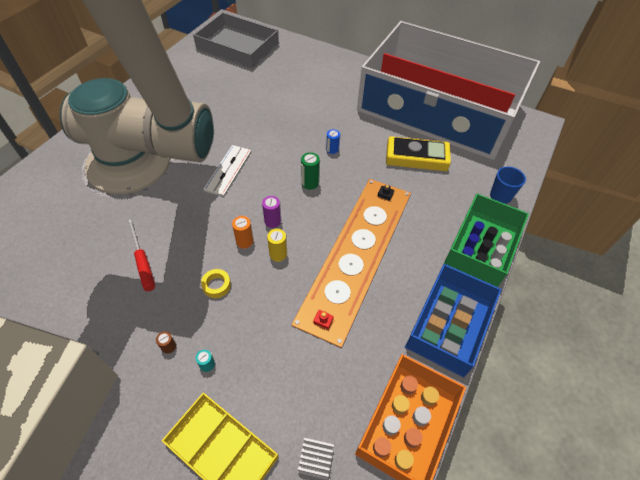

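The top picture shows the pads in a row at (232,201), (275,198), (317,195) and (360,192). The black terminal is at (191,203) and the red one at (401,188).

Candidates:
- **Purple-shaped:** (306,317) purple, (349,280) yellow and (355,332) orange. The one at (306,317) has the purple sleeve.
- **Brown-shaped:** (519,324) brown and (513,272) turquoise. The one at (519,324) is brown.
- **Green and blue:** green is at (213,306) and blue at (133,312).

I'll check these in an enlarged crop.

Run:
```python
import cv2,numpy as np
im=cv2.imread("pics/top0.png")
def t(x,y): return cv2.resize(im[y-25:y+25,x-33:x+33],(264,200),interpolation=cv2.INTER_CUBIC)
r=[[(213,306),(306,317),(133,312)],[(519,324),(232,201),(360,192)],[(349,280),(355,332),(513,272)]]
cv2.imwrite("pics/crop0.png",np.vstack([np.hstack([t(*p) for p in a]) for a in r]))
```

```text
(no output)
```

View pics/crop0.png

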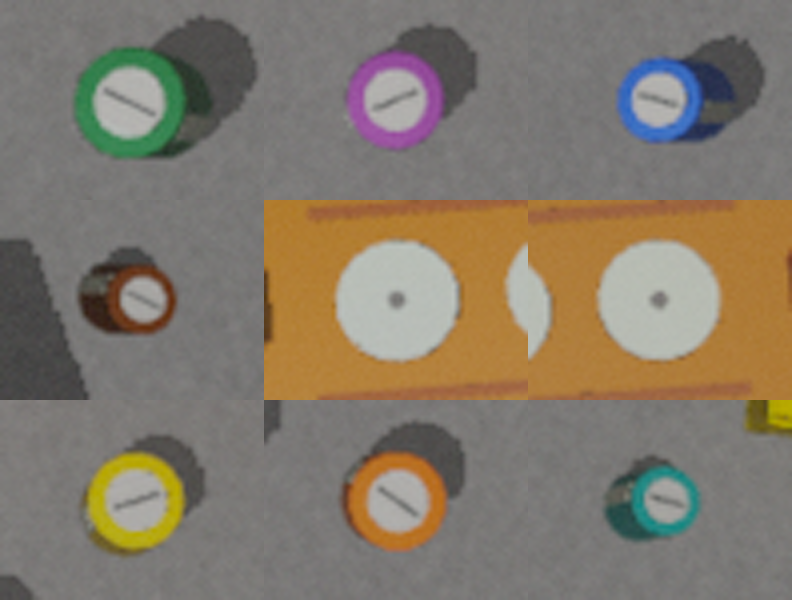

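The crop confirms the colours: the top row shows green, purple and blue, and brown is at middle left. Yellow, orange and turquoise are the look-alikes, and both pad dots are clear. Next I'll compute the positions.

```bash
cat > h.py <<'E'
from station import *
import numpy as np
def ray(c,u,v,z):
    P=np.array(c["pose"]);d=P[:3,:3]@np.linalg.inv(c["intrinsics"])@[u,v,1];o=P[:3,3]
    return (o+d*(z-o[2])/d[2])[:2]
E
python3 - <<'E'
from h import *
c=read_camera("top")
P={}
for n,u,v,z in [("green",212.1,306.1,.085),("purple",305.4,316.9,.07),("blue",132.4,311.6,.055),("brown",520.9,323.6,.04),("padBlack",231.9,200.6,.009),("padRed",359.4,191.6,.009),("yellow",349,280,.07),("orange",355,332,.07),("turq",513.5,272,.04)]:
    P[n]=ray(c,u,v,z);print(n,P[n].round(4))
a,b=P["padRed"],P["padBlack"];print(np.linalg.norm(a-b))
for i in range(4):print(i,(a+(b-a)*i/3).round(4))
E
```

```text
green [0.444  0.1739]
purple [0.4271 0.0252]
blue [0.4356 0.3086]
brown [ 0.4163 -0.3353]
padBlack [0.6302 0.1554]
padRed [ 0.6471 -0.069 ]
yellow [ 0.4869 -0.0458]
orange [ 0.4029 -0.055 ]
turq [ 0.5029 -0.3264]
0.22505639835924174
0 [ 0.6471 -0.069 ]
1 [0.6415 0.0058]
2 [0.6358 0.0806]
3 [0.6302 0.1554]
```

```bash
python3 -m creep '{"motion":[{"jaw":7,"slide":[0,0,-4],"twist":[0,0,0]},{"jaw":7,"slide":[0,0,-4],"twist":[0,0,0]},{"jaw":7,"slide":[0,0,-4],"twist":[0,0,0]},{"jaw":7,"slide":[0,0,-2],"twist":[0,0,0]},{"jaw":7,"slide":[0,0,0],"twist":[0,0,0]}]}' 30
python3 - <<'E'
from h import *
import cv2
cv2.imwrite("pics/w0.png",read_camera("wrist")["pixels"][:,:,::-1])
E
```

```text
time: 0.82
tcp_pos: [0.2533, -0.5169, 0.364]
tool_rot: [3.057, 0.709, 0.001]
wrist_force: [-0.2, -0.9, -0.7]
opening: 0.07
grip_force: 0.0
```

View pics/w0.png

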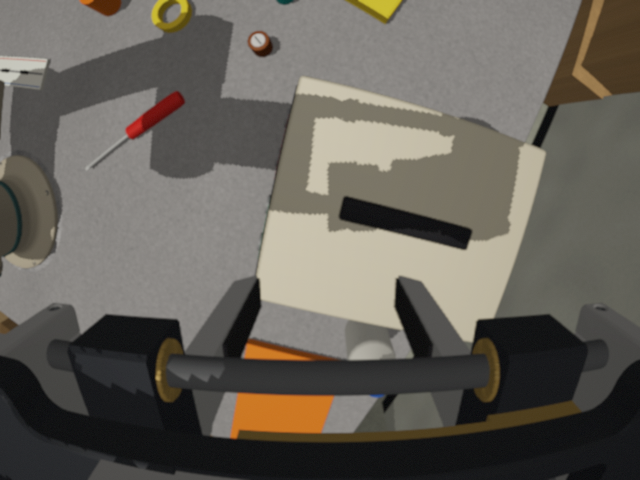

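The wrist picture shows the instrument box right below and ahead of the jaws, around (400,200). The brown can is at (260,42). At z 0.36 we're clear of the box, so I'll square up the yaw and go over to green.

```bash
python3 -m creep '{"motion":[{"jaw":7,"slide":[0,0,0],"twist":[0,0,8.7]},{"jaw":7,"slide":[0,0,0],"twist":[0,0,8.7]},{"jaw":7,"slide":[0,0,0],"twist":[0,0,8.7]},{"jaw":7,"slide":[3,-4,0],"twist":[0,0,0]},{"jaw":7,"slide":[3,-4,0],"twist":[0,0,0]}]}' |tail -0
python3 -m creep '{"motion":[{"jaw":7,"slide":[3,-5,0],"twist":[0,0,0]},{"jaw":7,"slide":[3,-5,0],"twist":[0,0,0]},{"jaw":7,"slide":[3,-5,0],"twist":[0,0,0]},{"jaw":7,"slide":[3,-5,0],"twist":[0,0,0]},{"jaw":7,"slide":[1,-5,0],"twist":[0,0,0]}]}' |tail -0
python3 -m creep '{"motion":[{"jaw":7,"slide":[0,-5,0],"twist":[0,0,0]},{"jaw":7,"slide":[0,-5,0],"twist":[0,0,0]},{"jaw":7,"slide":[0,-5,0],"twist":[0,0,0]},{"jaw":7,"slide":[0,-5,0],"twist":[0,0,0]},{"jaw":7,"slide":[0,-5,0],"twist":[0,0,0]}]}' |tail -0
python3 -m creep '{"motion":[{"jaw":7,"slide":[0,-5,0],"twist":[0,0,0]},{"jaw":7,"slide":[0,-5,0],"twist":[0,0,0]},{"jaw":7,"slide":[0,-1,4],"twist":[0,0,0]},{"jaw":7,"slide":[0,0,4],"twist":[0,0,0]},{"jaw":7,"slide":[0,0,0],"twist":[0,0,0]}]}'
```

```text
time: 3.38
tcp_pos: [0.4398, 0.1733, 0.2783]
tool_rot: [3.139, 0.001, -0.015]
wrist_force: [0.6, -0.7, 0.3]
opening: 0.0701
grip_force: 0.0Exception ignored on flushing sys.stdout:
BrokenPipeError: [Errno 32] Broken pipe
Exception ignored on flushing sys.stdout:
BrokenPipeError: [Errno 32] Broken pipe
Exception ignored on flushing sys.stdout:
BrokenPipeError: [Errno 32] Broken pipe
```

```bash
python3 -m creep '{"motion":[{"jaw":7,"slide":[0.4,0,4],"twist":[0,0,0]},{"jaw":7,"slide":[0,0,4],"twist":[0,0,0]},{"jaw":7,"slide":[0,0,4],"twist":[0,0,0]},{"jaw":7,"slide":[0,0,3],"twist":[0,0,0]},{"jaw":7,"slide":[0,0,0],"twist":[0,0,0]}]}'
python3 - <<'E'
from h import *
import cv2
s=read_state();print(s["tcp_pos"],s["tool_rot"])
cv2.imwrite("pics/w1.png",read_camera("wrist")["pixels"][:,:,::-1])
E
```

```text
time: 4.0
tcp_pos: [0.4461, 0.1732, 0.1316]
tool_rot: [3.141, -0.001, -0.005]
wrist_force: [0.4, 0.2, -0.4]
opening: 0.0701
grip_force: 0.0
[0.4461465  0.17316821 0.13158559] [ 3.14066588e+00 -6.84930034e-04 -5.42512428e-03]
```

View pics/w1.png

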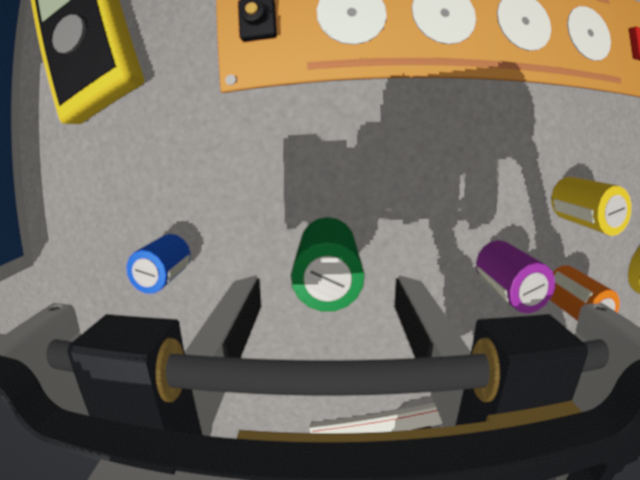

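Green is centred between the jaws at (328,278). The wrist ray puts it at x = 0.444, which agrees with the top camera. Now I'll descend and grip.

```bash
python3 -m creep '{"motion":[{"jaw":7,"slide":[-0.2,0,2],"twist":[0,0,0]},{"jaw":7,"slide":[0,0,3],"twist":[0,0,0]},{"jaw":7,"slide":[0,0,3],"twist":[0,0,0]},{"jaw":7,"slide":[0,0,0],"twist":[0,0,0]},{"jaw":3.5,"slide":[0,0,0],"twist":[0,0,0]}]}' 30; python3 -m creep '{"motion":[{"jaw":3.5,"slide":[0,0,0],"twist":[0,0,0]},{"jaw":3.5,"slide":[0,0,0],"twist":[0,0,0]},{"jaw":3.5,"slide":[0,0,0],"twist":[0,0,0]},{"jaw":3.5,"slide":[0,0,0],"twist":[0,0,0]}]}'
```

```text
time: 4.68
tcp_pos: [0.4469, 0.1741, 0.0544]
tool_rot: [-3.141, -0.0, -0.006]
wrist_force: [-0.3, -0.4, 0.7]
opening: 0.0632
grip_force: 0.0
time: 5.18
tcp_pos: [0.4459, 0.1737, 0.0536]
tool_rot: [-3.141, -0.001, -0.004]
wrist_force: [-0.4, -1.5, 6.8]
opening: 0.0443
grip_force: 30.0
```

```bash
python3 -m creep '{"motion":[{"jaw":3.5,"slide":[0,0,-3],"twist":[0,0,0]},{"jaw":3.5,"slide":[0,0,-4],"twist":[0,0,0]},{"jaw":3.5,"slide":[0,0,-4],"twist":[0,0,0]},{"jaw":3.5,"slide":[2.3,3.3,0],"twist":[0,0,0]},{"jaw":3.5,"slide":[4,4,0],"twist":[0,0,0]}]}' >/dev/null; python3 -m creep '{"motion":[{"jaw":3.5,"slide":[4,5,0],"twist":[0,0,0]},{"jaw":3.5,"slide":[4,5,0],"twist":[0,0,0]},{"jaw":3.5,"slide":[4,4,0],"twist":[0,0,0]},{"jaw":3.5,"slide":[2,3,0],"twist":[0,0,0]},{"jaw":3.5,"slide":[0,0,0],"twist":[0,0,0]}]}' >/dev/null; python3 -m creep '{"motion":[{"jaw":3.5,"slide":[0,0,0],"twist":[0,0,0]},{"jaw":3.5,"slide":[0,0,0],"twist":[0,0,0]}]}'
python3 - <<'E'
from h import *
import cv2
cv2.imwrite("pics/w2.png",read_camera("wrist")["pixels"][:,:,::-1])
E
```

```text
time: 6.68
tcp_pos: [0.6452, -0.0656, 0.1624]
tool_rot: [-3.141, -0.002, 0.001]
wrist_force: [-1.3, 0.3, -2.3]
opening: 0.0449
grip_force: 30.0
```

View pics/w2.png

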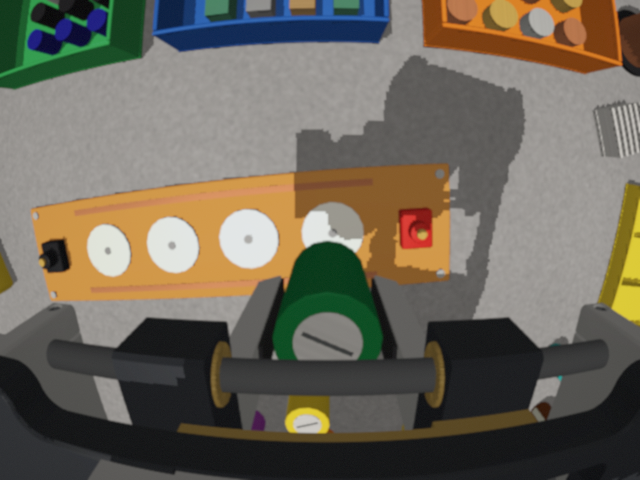

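Green is held upright at (327,339), and the pad dots are at (108,251), (172,245), (248,239) and (333,233). I'll cross-check both with the wrist ray.

```bash
cat >> h.py <<'E'
from scipy.spatial.transform import Rotation as R
def wtool(c,u,v):
    K=np.array(c["intrinsics"]);T=np.array(c["tool_from_camera"])
    p=np.array([u-K[0,2],v-K[1,2]])/K[0,0];r=np.linalg.norm(p)
    d=np.r_[p/r*np.sin(r),np.cos(r)];return T[:3,3],T[:3,:3]@d
def wray(c,s,u,v,z):
    o,d=wtool(c,u,v);M=R.from_rotvec(s["tool_rot"]).as_matrix();o=M@o+s["tcp_pos"];d=M@d
    return (o+d*(z-o[2])/d[2])[:2]
def wheld(c,u,v,zt):
    o,d=wtool(c,u,v);return (o+d*(zt-o[2])/d[2])[:2]
E
python3 - <<'E'
from h import *
s=read_state();c=read_camera("wrist")
for p in [(333,233),(248,239),(172,245),(108,251)]:print(wray(c,s,*p,.009).round(4))
print("held",wheld(c,327,339,.0536-.085).round(4),s["tcp_pos"])
E
```

```text
[ 0.6472 -0.0712]
[0.6417 0.0043]
[0.6359 0.0789]
[0.6295 0.1536]
held [-0.0003  0.0003] [ 0.6453357  -0.06566855  0.16262137]
```

```bash
python3 -m creep '{"motion":[{"jaw":3.5,"slide":[0.3,0.4,3],"twist":[0,0,0]},{"jaw":3.5,"slide":[0,0,3],"twist":[0,0,0]},{"jaw":3.5,"slide":[0,0,2.5],"twist":[0,0,0]},{"jaw":3.5,"slide":[0,0,0.8],"twist":[0,0,0]},{"jaw":3.5,"slide":[0,0,0],"twist":[0,0,0]}]}';python3 -m creep '{"motion":[{"jaw":3.5,"slide":[0,0,0],"twist":[0,0,0]},{"jaw":3.5,"slide":[0,0,0],"twist":[0,0,0]}]}'
```

```text
time: 7.4
tcp_pos: [0.649, -0.0705, 0.0696]
tool_rot: [3.142, 0.001, -0.0]
wrist_force: [0.7, 0.3, -2.1]
opening: 0.0442
grip_force: 30.0
time: 7.65
tcp_pos: [0.6498, -0.0709, 0.0707]
tool_rot: [3.141, 0.001, 0.003]
wrist_force: [0.2, -0.5, -1.9]
opening: 0.0446
grip_force: 30.0
```

```bash
python3 -m creep '{"motion":[{"jaw":3.5,"slide":[-0.1,0,0.4],"twist":[0,0,0]},{"jaw":3.5,"slide":[0,0,0.3],"twist":[0,0,0]},{"jaw":3.5,"slide":[0,0,0],"twist":[0,0,0]},{"jaw":3.5,"slide":[0,0,0],"twist":[0,0,0]}]}'
```

```text
time: 8.15
tcp_pos: [0.648, -0.0709, 0.0626]
tool_rot: [3.141, 0.0, -0.0]
wrist_force: [-1.8, -0.5, 0.2]
opening: 0.0448
grip_force: 30.0
```

```bash
python3 -m creep '{"motion":[{"jaw":3.5,"slide":[0,0,0.1],"twist":[0,0,0]},{"jaw":3.5,"slide":[0,0,0],"twist":[0,0,0]}]}'; python3 -m creep '{"motion":[{"jaw":5.4,"slide":[0,0,0],"twist":[0,0,0]},{"jaw":5.4,"slide":[0,0,0],"twist":[0,0,0]},{"jaw":6,"slide":[0,0,0],"twist":[0,0,0]},{"jaw":6,"slide":[0,0,-2],"twist":[0,0,0]},{"jaw":6,"slide":[0,0,-3],"twist":[0,0,0]}]}'; python3 -m creep '{"motion":[{"jaw":6,"slide":[0,0,-4],"twist":[0,0,0]},{"jaw":6,"slide":[0,0,-3],"twist":[0,0,0]},{"jaw":6,"slide":[-4,-2,0],"twist":[0,0,0]},{"jaw":6,"slide":[-4,-1.5,0],"twist":[0,0,0]},{"jaw":6,"slide":[-4,-1.5,0],"twist":[0,0,0]}]}';python3 -m creep '{"motion":[{"jaw":6,"slide":[-4,-1.5,0],"twist":[0,0,0]},{"jaw":6,"slide":[-4,-1.5,0],"twist":[0,0,0]},{"jaw":6,"slide":[-2,-1.5,0],"twist":[0,0,0]},{"jaw":6,"slide":[0,0,2],"twist":[0,0,0]},{"jaw":6,"slide":[0,0,0],"twist":[0,0,0]}]}'
python3 - <<'E'
from h import *
import cv2
cv2.imwrite("pics/t1.png",read_camera("top")["pixels"][:,:,::-1])
s=read_state();print(s["tcp_pos"],s["tool_rot"])
cv2.imwrite("pics/w3.png",read_camera("wrist")["pixels"][:,:,::-1])
E
```

```text
time: 8.4
tcp_pos: [0.648, -0.0709, 0.0626]
tool_rot: [3.141, 0.0, 0.0]
wrist_force: [-2.7, -0.5, 6.2]
opening: 0.0443
grip_force: 30.0
time: 9.02
tcp_pos: [0.6473, -0.0707, 0.1106]
tool_rot: [-3.141, -0.0, 0.005]
wrist_force: [-0.2, -0.4, -1.3]
opening: 0.0601
grip_force: 0.0
time: 9.65
tcp_pos: [0.5269, -0.0204, 0.1813]
tool_rot: [-3.142, -0.0, -0.0]
wrist_force: [0.3, 0.1, -0.5]
opening: 0.0599
grip_force: 0.0
time: 10.28
tcp_pos: [0.4278, 0.0245, 0.1608]
tool_rot: [-3.142, -0.001, 0.002]
wrist_force: [0.0, 0.1, 0.6]
opening: 0.0597
grip_force: 0.0
[0.42853228 0.02427632 0.16140534] [ 3.14152805e+00  7.37951380e-04 -1.60665822e-04]
```

View pics/w3.png

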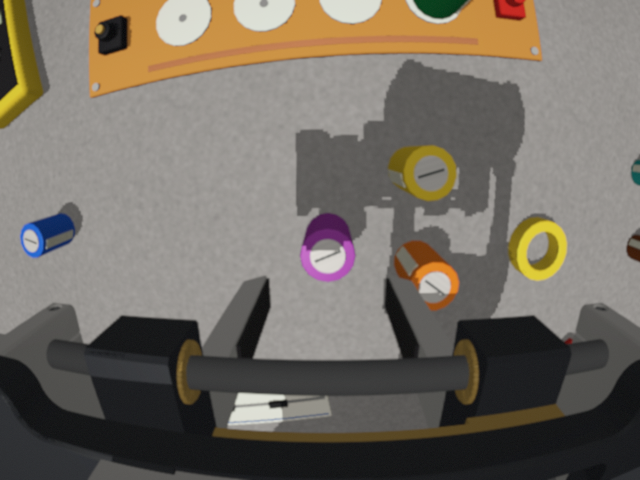

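Purple is centred at (327,256), and the ray gives x = 0.427. The orange can at (435,285) is clear of the right finger. Gripping purple.

```bash
python3 -m creep '{"motion":[{"jaw":6,"slide":[-0.1,0,4],"twist":[0,0,0]},{"jaw":6,"slide":[0,0,4],"twist":[0,0,0]},{"jaw":6,"slide":[0,0,2.5],"twist":[0,0,0]},{"jaw":6,"slide":[0,0,1],"twist":[0,0,0]},{"jaw":6,"slide":[0,0,0],"twist":[0,0,0]}]}'; python3 -m creep '{"motion":[{"jaw":3,"slide":[0,0,0],"twist":[0,0,0]},{"jaw":3,"slide":[0,0,0],"twist":[0,0,0]},{"jaw":3,"slide":[0,0,0],"twist":[0,0,0]},{"jaw":3,"slide":[0,0,0],"twist":[0,0,0]},{"jaw":3,"slide":[0,0,0],"twist":[0,0,0]}]}' 30
```

```text
time: 11.0
tcp_pos: [0.4277, 0.024, 0.0465]
tool_rot: [3.142, 0.0, 0.0]
wrist_force: [0.6, 0.3, 0.1]
opening: 0.0602
grip_force: 0.0
time: 11.62
tcp_pos: [0.4278, 0.024, 0.0472]
tool_rot: [3.141, 0.0, 0.003]
wrist_force: [-0.3, 0.4, 5.9]
opening: 0.0398
grip_force: 30.0
```

View pics/t1.png

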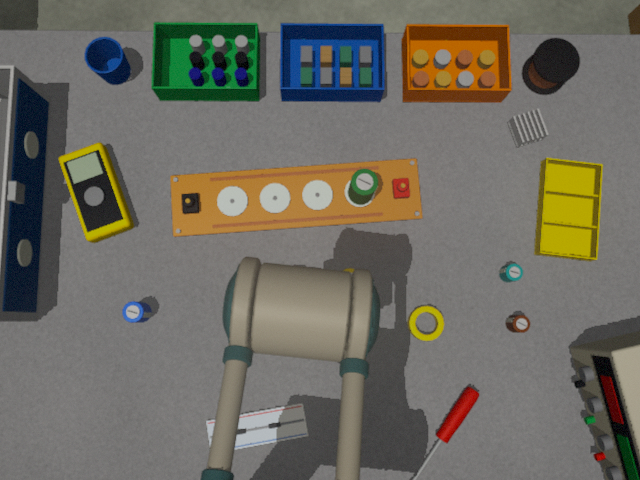

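Green is standing on the pad nearest red, with its disc at (364,182). Moving purple to the second pad.

```bash
python3 -m creep '{"motion":[{"jaw":3,"slide":[0,0,-3],"twist":[0,0,0]},{"jaw":3,"slide":[0,0,-4],"twist":[0,0,0]},{"jaw":3,"slide":[0,0,-4],"twist":[0,0,0]},{"jaw":3,"slide":[2.4,0,0],"twist":[0,0,0]},{"jaw":3,"slide":[4,0,0],"twist":[0,0,0]}]}' >/dev/null; python3 -m creep '{"motion":[{"jaw":3,"slide":[4,0.9,0],"twist":[0,0,0]},{"jaw":3,"slide":[4,1,0],"twist":[0,0,0]},{"jaw":3,"slide":[4,0,0],"twist":[0,0,0]},{"jaw":3,"slide":[3,0,0],"twist":[0,0,0]},{"jaw":3,"slide":[0,0,0],"twist":[0,0,0]}]}'>/dev/null;python3 -m creep '{"motion":[{"jaw":3,"slide":[0,0,0],"twist":[0,0,0]},{"jaw":3,"slide":[0,0,4],"twist":[0,0,0]},{"jaw":3,"slide":[0,0,4],"twist":[0,0,0]},{"jaw":3,"slide":[0,0,0],"twist":[0,0,0]},{"jaw":3,"slide":[0,0,0],"twist":[0,0,0]}]}'
python3 - <<'E'
from h import *
s=[read_state()["tcp_pos"] for i in range(1)];print(s)
E
```

```text
time: 13.5
tcp_pos: [0.6413, 0.0051, 0.0781]
tool_rot: [3.141, 0.0, 0.003]
wrist_force: [0.8, -0.5, -1.6]
opening: 0.0397
grip_force: 30.0
[array([0.64134551, 0.00514243, 0.07806313])]
```

```bash
python3 -m creep '{"motion":[{"jaw":3,"slide":[0.1,0,1.2],"twist":[0,0,0]},{"jaw":3,"slide":[0,0,0.6],"twist":[0,0,0]},{"jaw":3,"slide":[0,0,0.3],"twist":[0,0,0]},{"jaw":3,"slide":[0,0,0],"twist":[0,0,0]},{"jaw":3,"slide":[0,0,0],"twist":[0,0,0]}]}';python3 -m creep '{"motion":[{"jaw":3,"slide":[0,0,0.1],"twist":[0,0,0]},{"jaw":3,"slide":[0,0,0],"twist":[0,0,0]},{"jaw":3,"slide":[0,0,0],"twist":[0,0,0]}]}'
```

```text
time: 14.12
tcp_pos: [0.6419, 0.0052, 0.0563]
tool_rot: [3.141, 0.0, -0.0]
wrist_force: [-1.8, 0.5, 5.5]
opening: 0.0398
grip_force: 30.0
time: 14.5
tcp_pos: [0.6419, 0.0052, 0.0563]
tool_rot: [3.141, 0.001, 0.001]
wrist_force: [-3.4, -0.2, 9.8]
opening: 0.0396
grip_force: 30.0
```

```bash
python3 -m creep '{"motion":[{"jaw":5,"slide":[0,0,0],"twist":[0,0,0]},{"jaw":5,"slide":[0,0,0],"twist":[0,0,0]},{"jaw":5.2,"slide":[0,0,-2],"twist":[0,0,0]},{"jaw":5.2,"slide":[0,0,-4],"twist":[0,0,0]},{"jaw":5.2,"slide":[0,0,-5],"twist":[0,0,0]}]}'; python3 -m creep '{"motion":[{"jaw":5.5,"slide":[-3,-4.3,0],"twist":[0,0,0]},{"jaw":5.5,"slide":[-3,-4.5,0],"twist":[0,0,0]},{"jaw":5.5,"slide":[-3,-4.5,0],"twist":[0,0,0]},{"jaw":5.5,"slide":[-3,-4.5,0],"twist":[0,0,0]},{"jaw":5.5,"slide":[-3,-4.5,0],"twist":[0,0,0]}]}' >/dev/null;python3 -m creep '{"motion":[{"jaw":5.5,"slide":[-3,-4.5,0],"twist":[0,0,0]},{"jaw":5.5,"slide":[-2.6,-3.5,0],"twist":[0,0,0]},{"jaw":5.5,"slide":[0,0,2],"twist":[0,0,0]},{"jaw":5.5,"slide":[0,0,0],"twist":[0,0,0]},{"jaw":5.5,"slide":[0,0,0],"twist":[0,0,0]}]}'
python3 - <<'E'
from h import *
import cv2
cv2.imwrite("pics/w4.png",read_camera("wrist")["pixels"][:,:,::-1])
E
```

```text
time: 15.12
tcp_pos: [0.6414, 0.0052, 0.1639]
tool_rot: [-3.141, -0.0, 0.005]
wrist_force: [0.6, -0.4, 0.6]
opening: 0.0519
grip_force: 0.0
time: 16.38
tcp_pos: [0.4365, 0.308, 0.1446]
tool_rot: [3.142, -0.0, 0.001]
wrist_force: [-0.3, -0.0, 0.1]
opening: 0.0549
grip_force: 0.0
```

View pics/w4.png

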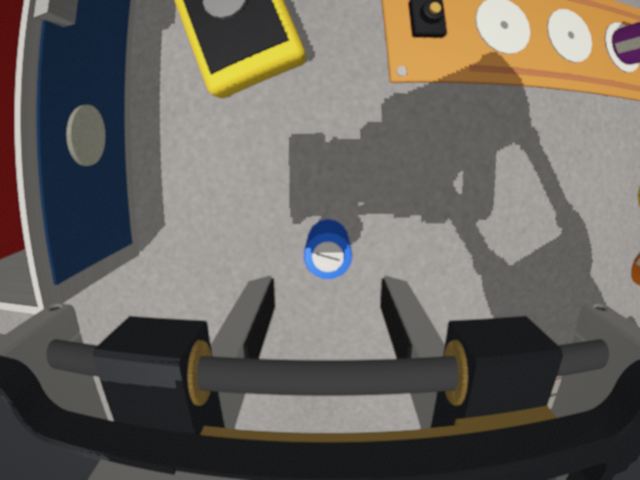

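Blue is centred at (328,257), x about 0.435. The toolbox wall is far enough to the left. Gripping blue.

```bash
python3 -m creep '{"motion":[{"jaw":5.5,"slide":[-0.1,0,4],"twist":[0,0,0]},{"jaw":5.5,"slide":[0,0,4],"twist":[0,0,0]},{"jaw":5.5,"slide":[0,0,2],"twist":[0,0,0]},{"jaw":5.5,"slide":[0,0,1],"twist":[0,0,0]},{"jaw":5.5,"slide":[0,0,0],"twist":[0,0,0]}]}'; python3 -m creep '{"motion":[{"jaw":2.5,"slide":[0,0,0],"twist":[0,0,0]},{"jaw":2.5,"slide":[0,0,0],"twist":[0,0,0]},{"jaw":2.5,"slide":[0,0,0],"twist":[0,0,0]},{"jaw":2.5,"slide":[0,0,0],"twist":[0,0,0]},{"jaw":2.5,"slide":[0,0,0],"twist":[0,0,0]}]}' 30
```

```text
time: 17.05
tcp_pos: [0.4355, 0.3079, 0.0345]
tool_rot: [3.141, -0.001, -0.0]
wrist_force: [0.7, 0.7, -0.1]
opening: 0.0546
grip_force: 0.0
time: 17.68
tcp_pos: [0.4356, 0.3083, 0.0353]
tool_rot: [-3.141, -0.001, -0.002]
wrist_force: [-1.0, -0.6, 6.5]
opening: 0.0346
grip_force: 30.0
```

```bash
python3 -m creep '{"motion":[{"jaw":2.5,"slide":[0,0,-3],"twist":[0,0,0]},{"jaw":2.5,"slide":[0,0,-4],"twist":[0,0,0]},{"jaw":2.5,"slide":[0,0,-5],"twist":[0,0,0]},{"jaw":2.5,"slide":[3,3,0],"twist":[0,0,0]},{"jaw":2.5,"slide":[4,4,0],"twist":[0,0,0]}]}' >/dev/null; python3 -m creep '{"motion":[{"jaw":2.5,"slide":[4,4.8,0],"twist":[0,0,0]},{"jaw":2.5,"slide":[4,4,0],"twist":[0,0,0]},{"jaw":2.5,"slide":[3,4,0],"twist":[0,0,0]},{"jaw":2.5,"slide":[2,3,0],"twist":[0,0,0]},{"jaw":2.5,"slide":[0,0,0],"twist":[0,0,0]}]}'>/dev/null;python3 -m creep '{"motion":[{"jaw":2.5,"slide":[0,0,0],"twist":[0,0,0]},{"jaw":2.5,"slide":[0,0,4],"twist":[0,0,0]},{"jaw":2.5,"slide":[0,0,4],"twist":[0,0,0]},{"jaw":2.5,"slide":[0,0,0],"twist":[0,0,0]},{"jaw":2.5,"slide":[0,0,0],"twist":[0,0,0]}]}'
```

```text
time: 19.55
tcp_pos: [0.6356, 0.0811, 0.0758]
tool_rot: [-3.141, -0.002, -0.003]
wrist_force: [0.7, -0.3, -0.3]
opening: 0.0347
grip_force: 30.0
```

```bash
python3 -m creep '{"motion":[{"jaw":2.5,"slide":[0,0.1,2],"twist":[0,0,0]},{"jaw":2.5,"slide":[0,0,0.6],"twist":[0,0,0]},{"jaw":2.5,"slide":[0,0,0.4],"twist":[0,0,0]},{"jaw":2.5,"slide":[0,0,0],"twist":[0,0,0]},{"jaw":2.5,"slide":[0,0,0],"twist":[0,0,0]}]}';python3 -m creep '{"motion":[{"jaw":2.5,"slide":[0,0,0.1],"twist":[0,0,0]},{"jaw":2.5,"slide":[0,0,0],"twist":[0,0,0]},{"jaw":2.5,"slide":[0,0,0],"twist":[0,0,0]}]}'
```

```text
time: 20.18
tcp_pos: [0.6355, 0.0792, 0.0451]
tool_rot: [3.142, 0.0, 0.002]
wrist_force: [0.0, 0.6, -0.7]
opening: 0.0345
grip_force: 30.0
time: 20.55
tcp_pos: [0.6355, 0.0791, 0.0443]
tool_rot: [3.142, 0.0, 0.002]
wrist_force: [-1.4, -0.2, 5.8]
opening: 0.0344
grip_force: 30.0
```

```bash
python3 -m creep '{"motion":[{"jaw":4.8,"slide":[0,0,0],"twist":[0,0,0]},{"jaw":4.8,"slide":[0,0,0],"twist":[0,0,0]},{"jaw":4.8,"slide":[0,0,-3],"twist":[0,0,0]},{"jaw":4.8,"slide":[0,0,-5],"twist":[0,0,0]},{"jaw":4.8,"slide":[0,0,-5],"twist":[0,0,0]}]}'; python3 -m creep '{"motion":[{"jaw":5.2,"slide":[-2,4.5,0],"twist":[0,0,0]},{"jaw":5.2,"slide":[-2,4.5,0],"twist":[0,0,0]},{"jaw":5.2,"slide":[-2,4.5,0],"twist":[0,0,0]},{"jaw":5.2,"slide":[-2,4.5,0],"twist":[0,0,0]},{"jaw":5.2,"slide":[-2,4.5,0],"twist":[0,0,0]}]}' >/dev/null;python3 -m creep '{"motion":[{"jaw":5.2,"slide":[-3,4.5,0],"twist":[0,0,0]},{"jaw":5.2,"slide":[-3,4.5,0],"twist":[0,0,0]},{"jaw":5.2,"slide":[-3,4.5,0],"twist":[0,0,0]},{"jaw":5.2,"slide":[-2,3.5,0],"twist":[0,0,0]},{"jaw":5.2,"slide":[-0.9,2,0],"twist":[0,0,0]}]}' >/dev/null; python3 -m creep '{"motion":[{"jaw":5,"slide":[0,0,4],"twist":[0,0,0]},{"jaw":5,"slide":[0,0,0],"twist":[0,0,0]},{"jaw":5,"slide":[0,0,0],"twist":[0,0,0]}]}'
python3 - <<'E'
from h import *
import cv2
cv2.imwrite("pics/w5.png",read_camera("wrist")["pixels"][:,:,::-1])
E
```

```text
time: 21.18
tcp_pos: [0.6346, 0.0791, 0.174]
tool_rot: [3.141, 0.0, -0.002]
wrist_force: [0.6, 0.0, -0.5]
opening: 0.0479
grip_force: 0.0
time: 22.8
tcp_pos: [0.4165, -0.336, 0.134]
tool_rot: [3.141, 0.001, 0.001]
wrist_force: [1.1, 0.1, -0.2]
opening: 0.0498
grip_force: 0.0
```

View pics/w5.png

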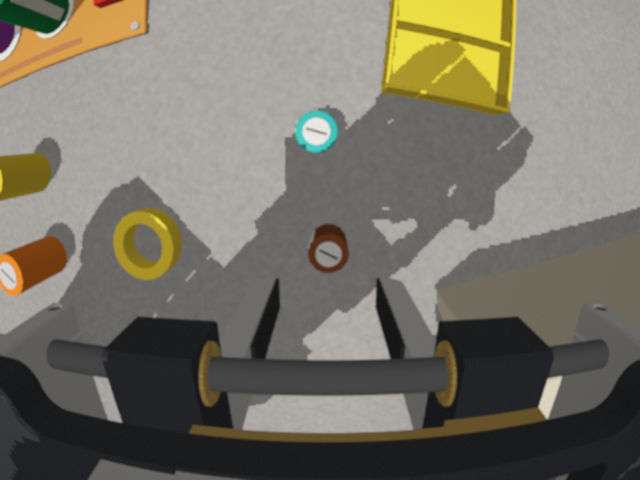

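Brown is centred at (328,253), with the turquoise look-alike clear of it at (316,130). The instrument's corner at (437,292) could be near the gripper body, so I'll triangulate it before descending.

Run:
```python
from h import *
c=read_camera("wrist")
s0=dict(tcp_pos=np.array([.2533,-.5169,.364]),tool_rot=np.array([3.057,.709,.001]))
s1=dict(tcp_pos=np.array([.4165,-.336,.134]),tool_rot=np.array([3.141,.001,.001]))
for z in (0,.05,.1,.15,.2,.25):print(z,wray(c,s0,303,77,z).round(3),wray(c,s1,437,292,z).round(3),wray(c,s0,258,305,z).round(3))
print(wray(c,s1,328,253,.04))
```

```text
0 [ 0.401 -0.409] [ 0.37  -0.434] [ 0.064 -0.492]
0.05 [ 0.393 -0.416] [ 0.39  -0.417] [ 0.088 -0.491]
0.1 [ 0.385 -0.423] [ 0.41  -0.401] [ 0.112 -0.491]
0.15 [ 0.377 -0.43 ] [ 0.43  -0.384] [ 0.136 -0.49 ]
0.2 [ 0.369 -0.438] [ 0.45  -0.368] [ 0.16  -0.489]
0.25 [ 0.361 -0.445] [ 0.47  -0.352] [ 0.184 -0.489]
[ 0.41699441 -0.33710404]
```

The corner is at about (0.38, -0.43) and may be up to 0.14 high, too close to the 177 mm wide gripper body. I'll turn the tool a quarter turn so the body's narrow side faces it.

```bash
python3 -m creep '{"motion":[{"jaw":5,"slide":[0,0,0],"twist":[0,0,-10]},{"jaw":5,"slide":[0,0,0],"twist":[0,0,-10]},{"jaw":5,"slide":[0,0,0],"twist":[0,0,-10]},{"jaw":5,"slide":[0,0,0],"twist":[0,0,-10]},{"jaw":5,"slide":[0,0,0],"twist":[0,0,-10]}]}' >/dev/null;python3 -m creep '{"motion":[{"jaw":5,"slide":[0,0,0],"twist":[0,0,-10]},{"jaw":5,"slide":[0,0,0],"twist":[0,0,-10]},{"jaw":5,"slide":[0,0,0],"twist":[0,0,-10]},{"jaw":5,"slide":[0,0,0],"twist":[0,0,-10]},{"jaw":5,"slide":[0,0,0],"twist":[0,0,0]}]}' >/dev/null;python3 -m creep '{"motion":[{"jaw":5,"slide":[0,0,3],"twist":[0,0,0]},{"jaw":5,"slide":[0,0,0],"twist":[0,0,0]},{"jaw":5,"slide":[0,0,0],"twist":[0,0,0]}]}'
python3 - <<'E'
from h import *
import cv2
print(read_state()["q"].round(2))
cv2.imwrite("pics/w6.png",read_camera("wrist")["pixels"][:,:,::-1])
E
```

```text
time: 24.52
tcp_pos: [0.4166, -0.3362, 0.1043]
tool_rot: [2.221, 2.22, -0.0]
wrist_force: [0.1, -1.4, 0.0]
opening: 0.0501
grip_force: 0.0
[-0.81  0.31  1.77 -0.    1.06 -0.81]
```

View pics/w6.png

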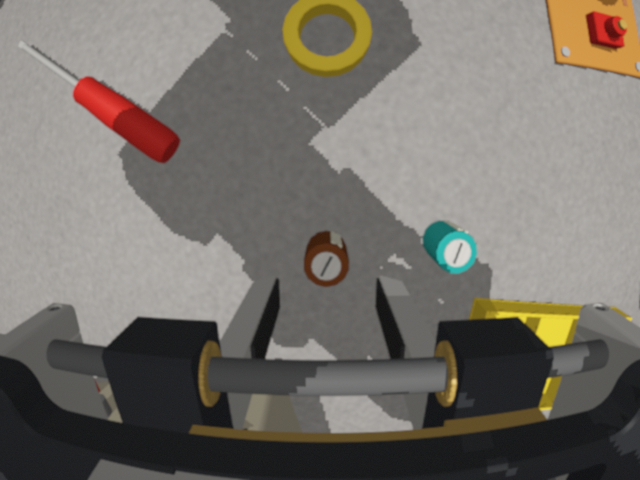

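Brown is centred at (327,264), within 1 mm. Turquoise at (455,252) is outside the right finger. Gripping brown.

```bash
python3 -m creep '{"motion":[{"jaw":5,"slide":[0.1,0,3],"twist":[0,0,0]},{"jaw":5,"slide":[0,0,3],"twist":[0,0,0]},{"jaw":5,"slide":[0,0,1.2],"twist":[0,0,0]},{"jaw":5,"slide":[0,0,0.6],"twist":[0,0,0]},{"jaw":5,"slide":[0,0,0],"twist":[0,0,0]}]}'; python3 -m creep '{"motion":[{"jaw":2,"slide":[0,0,0],"twist":[0,0,0]},{"jaw":2,"slide":[0,0,0],"twist":[0,0,0]},{"jaw":2,"slide":[0,0,0],"twist":[0,0,0]},{"jaw":2,"slide":[0,0,0],"twist":[0,0,0]},{"jaw":2,"slide":[0,0,0],"twist":[0,0,0]}]}' 30
```

```text
time: 25.2
tcp_pos: [0.4166, -0.3354, 0.026]
tool_rot: [2.221, 2.221, -0.0]
wrist_force: [0.3, 0.5, 0.6]
opening: 0.0497
grip_force: 0.0
time: 25.82
tcp_pos: [0.4164, -0.3352, 0.026]
tool_rot: [2.22, 2.221, -0.0]
wrist_force: [-0.5, -0.3, 5.3]
opening: 0.0295
grip_force: 30.0
```

```bash
python3 -m creep '{"motion":[{"jaw":2,"slide":[0,0,-3],"twist":[0,0,0]},{"jaw":2,"slide":[0,0,-4],"twist":[0,0,0]},{"jaw":2,"slide":[0,0,-4],"twist":[0,0,0]},{"jaw":2,"slide":[0,0,-4],"twist":[0,0,0]},{"jaw":2,"slide":[4,1.4,0],"twist":[0,0,0]}]}' >/dev/null; python3 -m creep '{"motion":[{"jaw":2,"slide":[5,2,0],"twist":[0,0,0]},{"jaw":2,"slide":[5,2,0],"twist":[0,0,0]},{"jaw":2,"slide":[5,2,0],"twist":[0,0,0]},{"jaw":2,"slide":[5,2,0],"twist":[0,0,0]},{"jaw":2,"slide":[5,2,0],"twist":[0,0,0]}]}'>/dev/null;python3 -m creep '{"motion":[{"jaw":2,"slide":[5,2,0],"twist":[0,0,0]},{"jaw":2,"slide":[5,2,0],"twist":[0,0,0]},{"jaw":2,"slide":[5,2,0],"twist":[0,0,0]},{"jaw":2,"slide":[3,2,0],"twist":[0,0,0]},{"jaw":2,"slide":[2,2,0],"twist":[0,0,0]}]}'>/dev/null;python3 -m creep '{"motion":[{"jaw":2,"slide":[0,0,0],"twist":[0,0,0]},{"jaw":2,"slide":[0,0,4],"twist":[0,0,0]},{"jaw":2,"slide":[0,0,4],"twist":[0,0,0]},{"jaw":2,"slide":[0,0,0],"twist":[0,0,0]},{"jaw":2,"slide":[0,0,0],"twist":[0,0,0]}]}'
```

```text
time: 28.32
tcp_pos: [0.6305, 0.1546, 0.0967]
tool_rot: [2.221, 2.22, 0.001]
wrist_force: [0.7, 0.2, -0.4]
opening: 0.0296
grip_force: 30.0
```

```bash
python3 -m creep '{"motion":[{"jaw":2,"slide":[0,0,3],"twist":[0,0,0]},{"jaw":2,"slide":[0,0,2],"twist":[0,0,0]},{"jaw":2,"slide":[0,0,0.7],"twist":[0,0,0]},{"jaw":2,"slide":[0,0,0.3],"twist":[0,0,0]},{"jaw":2,"slide":[0,0,0],"twist":[0,0,0]}]}';python3 -m creep '{"motion":[{"jaw":2,"slide":[0,0,0.1],"twist":[0,0,0]},{"jaw":2,"slide":[0,0,0],"twist":[0,0,0]},{"jaw":2,"slide":[0,0,0],"twist":[0,0,0]}]}'
```

```text
time: 28.95
tcp_pos: [0.6308, 0.1552, 0.0366]
tool_rot: [2.22, 2.221, 0.002]
wrist_force: [0.4, 0.3, -1.4]
opening: 0.0298
grip_force: 30.0
time: 29.32
tcp_pos: [0.6305, 0.1552, 0.0351]
tool_rot: [2.221, 2.221, 0.002]
wrist_force: [0.9, -0.7, 2.5]
opening: 0.0294
grip_force: 30.0
```

Contact is made. I'll release, retreat up and back, and check from the top camera.

```bash
python3 -m creep '{"motion":[{"jaw":4.5,"slide":[0,0,0],"twist":[0,0,0]},{"jaw":4.5,"slide":[0,0,0],"twist":[0,0,0]},{"jaw":4.5,"slide":[0,0,-3],"twist":[0,0,0]},{"jaw":4.5,"slide":[0,0,-5],"twist":[0,0,0]},{"jaw":4.5,"slide":[0,0,-5],"twist":[0,0,0]}]}'; python3 -m creep '{"motion":[{"jaw":4.5,"slide":[0,-5,-1],"twist":[0,0,0]},{"jaw":4.5,"slide":[0,-5,0],"twist":[0,0,0]},{"jaw":4.5,"slide":[0,-5,0],"twist":[0,0,0]},{"jaw":4.5,"slide":[0,-5,0],"twist":[0,0,0]},{"jaw":4.5,"slide":[0,-5,0],"twist":[0,0,0]}]}' >/dev/null; python3 -m creep '{"motion":[{"jaw":4.5,"slide":[0,-5,0],"twist":[0,0,0]},{"jaw":4.5,"slide":[0,0,0],"twist":[0,0,0]},{"jaw":4.5,"slide":[0,0,0],"twist":[0,0,0]}]}'
python3 - <<'E'
from h import *
import cv2
im=read_camera("top")["pixels"][:,:,::-1]
cv2.imwrite("pics/t2.png",cv2.resize(im[140:240,160:420],(780,300),interpolation=cv2.INTER_CUBIC))
cv2.imwrite("pics/s2.png",read_camera("scene")["pixels"][:,:,::-1])
E
```

```text
time: 29.95
tcp_pos: [0.6296, 0.1551, 0.1652]
tool_rot: [-2.221, -2.221, 0.002]
wrist_force: [1.4, -0.2, -0.5]
opening: 0.0451
grip_force: 0.0
time: 30.95
tcp_pos: [0.3312, 0.1553, 0.1749]
tool_rot: [2.22, 2.221, 0.003]
wrist_force: [0.7, -0.5, -0.4]
opening: 0.0449
grip_force: 0.0
```

View pics/t2.png

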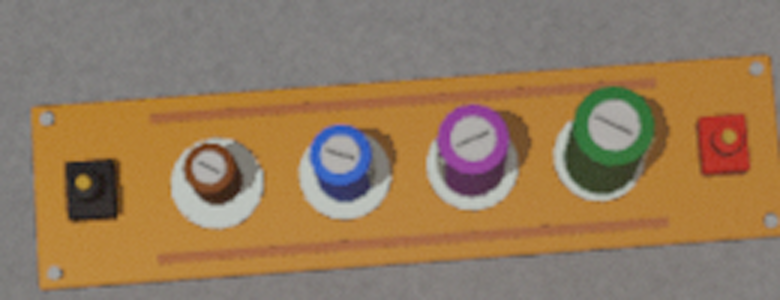

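View pics/s2.png

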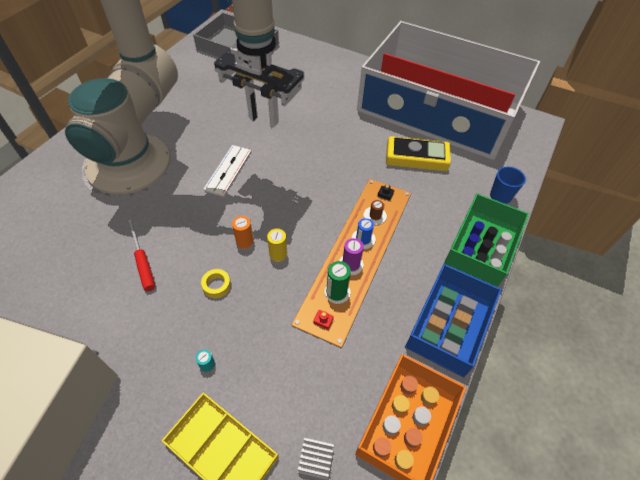

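All four stand in the right order. The cap tops in the crop are at green (613,126), purple (473,140), blue (340,155) and brown (213,173). I'll check how well each is centred.

Run:
```python
from h import *
c=read_camera("top")
a,b=np.array([.6471,-.069]),np.array([.6302,.1554])
for i,(u,v,h) in enumerate([(613,126,.094),(473,140,.079),(340,155,.064),(213,173,.049)]):
    p=ray(c,160+(u+.5)/3-.5,140+(v+.5)/3-.5,h);print(((p-(a+(b-a)*i/3))*1000).round(1))
```

```text
[-1.6 -0.6]
[-0.7  0.3]
[-0.5 -0.6]
[-2.3 -3. ]
```

```bash
python3 -c "
from station import *
print(hand_in())"
```

```text
the job is handed in; nothing more can be done
None
```

The job is handed in: green, purple, blue and brown stand upright and released on the pads in that order from red to black, each within about 4 mm of its pad's centre by the top camera (brown is the least certain); the verdict was not shown.

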